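# Set the job pointer to the plaster cast

## Task

The grey job board on the counter shows which job is next: push its sliding pointer along the rail with the fingertips until it clicks into the notch in front of the plaster cast, and leave it resting there. Push it gently from its side, do not pinch it, and leave the cast, the retainer case and the jar lying in the bays undisturbed.

Things in the scene. Friction and masses are not known exactly. Their poses are not given: they have to be found in the camera images.
- board: Job board, a grey plate fixed to the counter, 160 mm (x) by 300 mm (y), 12 mm thick. Origin on the counter near its middle. x points away from the robot, y to its left along the rail; it may be yawed. Behind the rail are three bays 86 mm wide, centred at board x 22 mm, y -90, 0 and +90 mm, parted by ridges 6 mm high.
- rail_mid (a point): The middle notch: point on the rail's centre line and top, at board x -55 mm, y 0, 22.5 mm above the counter; axes as the board. The aluminium rail is 18 mm wide, runs along y, and has three notches 12 mm wide at y -90, 0 and +90 mm from here, one before each bay, each with a black line on the plate. End blocks, 27 mm above the counter, at y +-143 mm.
- pointer_center (a point): Centre of the sliding pointer's body, a grey block 42 mm (board x) by 34 mm (board y, along the rail), 36.5 mm above the counter; axes as the board. The flat sides to push face +y and -y and reach from 25 to 48 mm above the counter. A wedge nose points at the bays. It slides along the rail only and cannot be lifted off.
- pointer (a joint): Pointer's place along the rail (m): 0 at the middle notch, growing along board y (to the left); notches at -0.09, 0, +0.09, stops at +-0.112. Starts between middle and left notch. Sliding takes about 1 N and it stays where left. Within some 4 mm of a notch it is drawn in by itself (the push falls to nothing); to leave a notch takes about 5 N, then it runs free.
- pin (a joint): Drop of the spring pin, a dark steel stud 11 mm across in the pointer's top (stands to 56 mm above the counter when riding): within 0.5 mm of 0 when it rides on the rail's top, about 0.0025 m when it has dropped fully into a notch.
- cast: The white plaster cast of a dental arch, 53 mm (x) by 68 mm (y), 29 mm high, flat base, loose in one of the three bays. Origin at the centre of its underside.
- case: A closed rectangular retainer case with rounded corners, 74 by 78 mm, 27 mm high, loose in another bay. Origin at the centre of its underside.
- paste_jar: A round jar with a screw lid, 53 mm across, 42 mm high, loose in the remaining bay. Origin at the centre of its underside.
Not all that is in view belongs to the job. What is shaped like the cast but green or turquoise is not meant.

How it is judged:
By the outcome, as a careful person would: the job done as asked, in the order asked, and still so for the second after the job is handed in, with the robot touching nothing.
It also fails if it takes over 48 s, if anything falls off the work surface, if the arm or the gripper's body presses on something with over 40 N, if the wrist force passes 120 N, or if a joint passes its speed limit or range.

## Robot

A 7-joint arm with a two-finger parallel gripper is mounted at the origin on a cart in front of the work surface, level with it; the furniture and walls round the work are solid. World frame = base frame: x ahead of the robot, y to its left, z up, the work surface at z = 0. Lengths are in m, angles in rad, forces in N, time in s.
With the tool pointing down it reaches from about 0.4 to 0.85 m from the base axis. Payload 10.4 kg.
Tool frame: the origin (TCP) lies on the front face of the gripper's body, between the roots of the fingers; the fingertips stand 73 mm ahead of it and the grasp point (between the pads) lies 54 mm ahead of it; x points along the fingers, y is the direction in which the jaws open and shut, and the axes are right-handed (so a half turn about x gives the same grasp; the last joint's range is limited). The gripper opens to 85 mm and grips with 20 to 120 N. Pads are 22 mm wide; open, the fingers measure 114 mm over their backs; the gripper's body (76 mm by 85 mm) begins 54 mm behind the grasp point. The pads swing forward as they close: fully open they stand 13 mm farther back than shut.
Start: joints at [-1.318, 0.332, -0.065, 1.46, 0.022, 1.35, -0.088], TCP at [0.17, 0.601, 0.304] pointing down, gripper open.
Joint ranges: [-2.6, 2.6], [-0.5, 2.12], [-1.47, 1.34], [0.16, 2.42], [-1.27, 4.41], [0.06, 2.06], [-2.6, 2.6]. Speed limits (rad/s): [2.22, 2.22, 2.79, 2.79, 3.14, 3.14, 3.14].

## Interface

Orientations are given as a unit quaternion [x, y, z, w].
In Python, from workcell import manip gives the robot as it stands. The module is installed in compiled form; this text tells all that it offers.
- The arm moves only by the tool arm_command, never from a script. Its argument "moves" is a list that holds one entry, the list of rows, each a list of 5 numbers: the closure, from 0 (fully open) to 1 (shut), then the shift along the tool's x, y, z in units of 25 mm (1.0 is 25 mm), then the turn about the tool's x in degrees. A call has 1 to 12 rows; each row shifts and turns the commanded pose from where the row before left it, along the tool's axes as they then stand; what a row does not reach is not made up. A row lasts 1/12 s, in which the tool goes at most 41.7 mm and 7.16 degrees, less where a joint would pass 70% of its speed; a pose out of reach is approached as far as the arm can. A call is refused whole if a number of a shift passes 1 or a number of a turn 7.16, either way. A call with a gripper value outside its range is refused whole. The fingers move at their own pace and stop on an object; "force" is the grip in N (left out, the last holds). Time passes only in rows, so rows that do not move let the fingers close. It gives the time, the measured TCP pose, the force and the opening at its end, in the units of the state.
- manip.get_obs(): the state, without advancing time (a new reading comes with each control period).
- manip.camera(name): name is "side" or "top"; returns the picture (420x560x3 uint8, red, green, blue); there is no depth.
- manip.camera_info(name): a dict with "vfov" (degrees; the focal length in pixels is half the picture's height over the tangent of half this angle, whatever the lens; pixels are square), "cx", "cy" (the principal point, pixels), "pose" (4x4, takes a point from camera to world coordinates). Camera axes: x right, y down, z forward; pixel columns grow to the right and rows downward; lengths in m; the calibration is good to about 2 mm. A picture is of the moment at which its call begins. camera_info takes no time and is no camera call.
- manip.hand_in(): hands the job in, once; it reports no verdict.
Trained networks look in the newest picture that a camera, given by its name, has taken for a name from the list of things; names that differ only in an ending like _2 or _b are one class to them, and where a whole thing is asked for, a point or a joint stands for the part that bears it (a point fixed in the world has none). Each returns a list of dicts, best first, with "confidence" (0 to 1); they miss things now and then, are a little off and sometimes report something else, mostly with a low value. They report only what shows in the picture. A call takes as long as a camera call. They do not tell look-alikes from the thing itself.
- manip.regions_of(query, camera): "mask" (420x560 bool, what is visible of it) and "rect" ([left, top, right, bottom] in pixels, round what is visible of it).
- manip.pinpoint(query, camera): "pixel" ([row, column] in pixels: a listed point, or the origin of a listed thing).
The state is a dict: "clock": time; "joint_pos": joint angles; "joint_velocities": joint speeds; "tau": joint torques, N m; "position": TCP position; "ee_rot": TCP orientation; "ft_force": force on the tool from outside, world axes, zero at the start; "torque": the same for the moment, N m; "grip_width": opening from 0.0 (shut) to 1.0 (fully open).
Only numpy, scipy, OpenCV 4.12 (cv2) and the standard library are available. Lean on these libraries where they do the work, as an engineer would, in place of code of your own. Each camera call takes 0.05 s, during which the arm holds its last target.

## Working session

There is one attempt and no reset: what is moved stays moved. The work goes in short steps, Python scripts to look and compute and a tool call to move; the robot and the scene stay as the last step left them, time stands still between calls to the robot, and variables do not carry over. Pictures are saved under pics/ and viewed, and the job is handed in when it is done.

Besides the shell and the picture viewer there is one more tool, called after ">>>" by a JSON object that holds its "api" and its "payload". arm_command: Moves the arm, as the interface text tells. Its arguments: {"type":"object","properties":{"moves":{"type":"array","items":{"type":"array","items":{"type":"array","items":{"type":"number"}}}},"force":{"type":"number"}},"required":["moves"]}

```bash
mkdir -p pics; cat > h.py <<'E'
from workcell import manip
import numpy as np, cv2
def ray(cam,px):
    i=manip.camera_info(cam);f=210/np.tan(np.radians(i['vfov'])/2)
    P=np.array(i['pose']);d=P[:3,:3]@np.array([(px[1]-i['cx'])/f,(px[0]-i['cy'])/f,1]);return P[:3,3],d
def at(cam,px,z):
    o,d=ray(cam,px);return o+d*(z-o[2])/d[2]
E
python3 - <<'E'
from h import *
for c in ['top','side']:
    im=manip.camera(c);cv2.imwrite(f'pics/{c}0.png',im[:,:,::-1]);i=manip.camera_info(c);print(c,i)
    for q,z in [('board',0),('rail_mid',.0225),('pointer_center',.0365),('cast',.012),('case',.012),('paste_jar',.012)]:
        for r in manip.pinpoint(q,c)[:3]: print(q,np.round(r['pixel'],1),round(r['confidence'],2),at(c,r['pixel'],z).round(4))
o=manip.get_obs();print(o)
E
```

```text
top {'vfov': 45.47321726304168, 'cx': 276.54929158610145, 'cy': 205.54957595556314, 'pose': array([[-0.04955993, -0.97820122,  0.20165859,  0.29385629],
       [-0.99875992,  0.0494961 , -0.00536217,  0.15617488],
       [-0.00473603, -0.20167427, -0.9794412 ,  1.2620042 ],
       [ 0.        ,  0.        ,  0.        ,  1.        ]])}
board [237.2 253.7] 0.68 [0.4747 0.2113 0.    ]
board [231.6 250.6] 0.57 [0.4894 0.2186 0.    ]
rail_mid [258.7 259.3] 0.77 [0.4172 0.1986 0.0225]
pointer_center [260.3 237.7] 0.6 [0.4146 0.251  0.0365]
cast [238.  164.2] 0.98 [0.4823 0.4358 0.012 ]
cast [230.3 250.2] 0.88 [0.4909 0.2189 0.012 ]
cast [167.6 378.5] 0.81 [ 0.6379 -0.1188  0.012 ]
case [221.6 286. ] 0.67 [0.5086 0.1275 0.012 ]
paste_jar [239.5 219.3] 0.72 [0.4715 0.2973 0.012 ]
side {'vfov': 47.24626827573578, 'cx': 278.3591114196468, 'cy': 202.74141043272087, 'pose': array([[ 0.99967262, -0.02501892, -0.00535806,  0.53431989],
       [-0.01207731, -0.64602149,  0.76322367, -0.62543133],
       [-0.02255645, -0.76290909, -0.64611216,  0.72704841],
       [ 0.        ,  0.        ,  0.    
[... 451 characters left out ...]
3 0.3101 0.012 ]
{'clock': 0.7, 'joint_pos': array([-1.3176348 ,  0.33214802, -0.06473226,  1.46011883,  0.02159244,
        1.34991456, -0.08848426]), 'joint_velocities': array([ 0.00330941,  0.00097855,  0.00051999, -0.00147262,  0.00153307,
        0.00082518, -0.00165857]), 'tau': array([-5.63787107e-04, -6.25077796e+01,  4.90215502e-02, -3.91781867e+01,
        1.65734236e-02,  1.74214190e-03, -2.54551350e-05]), 'position': array([0.17013981, 0.60139666, 0.30396108]), 'ee_rot': array([ 0.09720913,  0.70040567, -0.09713269,  0.70039098]), 'ft_force': array([ 0.61981   ,  0.15687865, -0.21229048]), 'torque': array([ 0.00435349, -0.02367359, -0.01195119]), 'grip_width': 0.9997767366987677}
```

```bash
python3 - <<'E'
import cv2
a=cv2.imread('pics/top0.png');cv2.imwrite('pics/top0c.png',cv2.resize(a[170:320,140:340],None,fx=4,fy=4,interpolation=cv2.INTER_CUBIC))
a=cv2.imread('pics/side0.png');cv2.imwrite('pics/side0c.png',cv2.resize(a[120:270,170:370],None,fx=4,fy=4,interpolation=cv2.INTER_CUBIC))
E
```

```text
(no output)
```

View pics/top0.png

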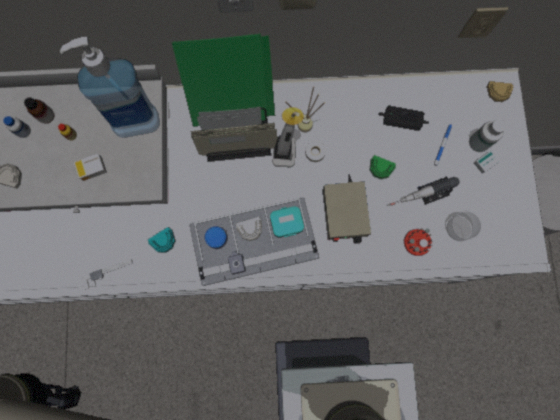

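View pics/top0c.png

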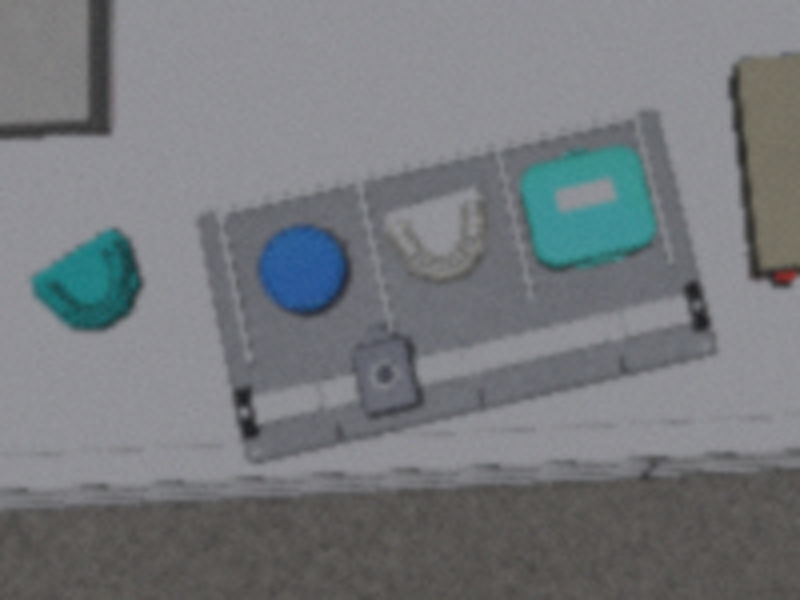

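View pics/side0c.png

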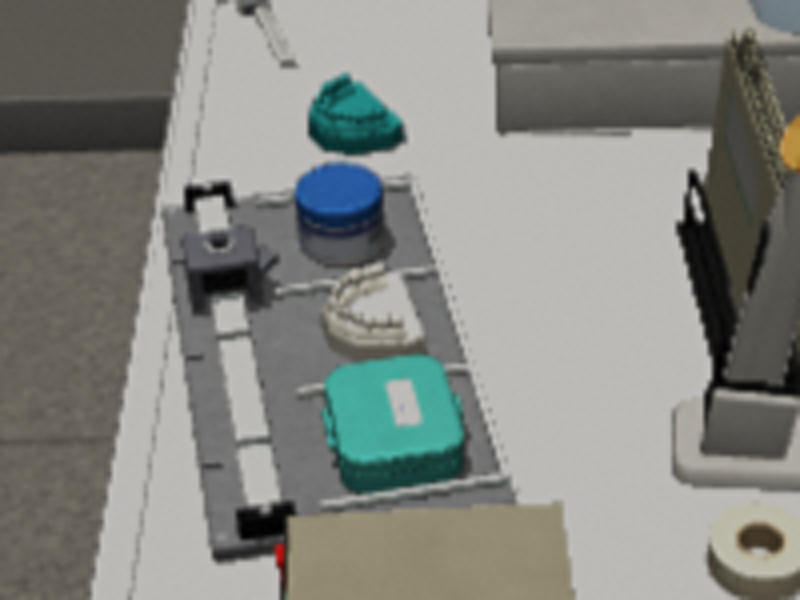

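The white cast is in the middle bay, between the blue jar (left) and the teal case (right), so the target is the middle notch. The pointer's pin is at crop (385,375), left of that notch, so I'll push it toward board -y from its +y side.

```bash
cat >> h.py <<'E'
def top(c,z): return at('top',[c[1]/4+170,c[0]/4+140],z)
def side(c,z): return at('side',[c[1]/4+120,c[0]/4+170],z)
E
python3 - <<'E'
from h import *
C=[top(c,.012)[:2] for c in [(198,215),(656,110),(718,350),(250,462)]]
L=[np.linalg.norm(C[i]-C[(i+1)%4]) for i in range(4)];print(np.round(C,4),np.round(L,4))
yax=(C[0]-C[1])+(C[3]-C[2]);yax/=np.linalg.norm(yax);c=np.mean(C,0);xax=np.array([yax[1],-yax[0]])
print('yaw',np.degrees(np.arctan2(yax[1],yax[0]))-90,'centre',c,'railmid',c-.055*xax)
rm=c-.055*xax
for n,p in [('pin',top((385,375),.056)),('pinS',side((217,240),.056)),('blkL',top((244,412),.027)),('blkR',top((697,305),.027)),('blkLs',side((210,190),.027)),('blkRs',side((265,515),.027)),('midline',top((482,398),.012)),('midgrooveS',side((233,333),.0225)),('lineL',top((340,431),.012))]:
    d=p[:2]-rm;print(n,p.round(4),'board rel rail_mid',np.round([d@xax,d@yax],4))
from scipy.spatial.transform import Rotation as R
print(R.from_quat(manip.get_obs()['ee_rot']).as_matrix().round(3))
E
```

```text
[[0.5154 0.3716]
 [0.5686 0.0783]
 [0.4138 0.049 ]
 [0.3593 0.3418]] [0.2982 0.1576 0.2979 0.1589]
yaw 10.413677992085496 centre [0.46427496 0.21015779] railmid [0.4101809  0.20021632]
pin [0.4046 0.2533 0.056 ] board rel rail_mid [0.0041 0.0532]
pinS [0.4053 0.253  0.056 ] board rel rail_mid [0.0047 0.0528]
blkL [0.389  0.3426 0.027 ] board rel rail_mid [0.0049 0.1439]
blkR [0.4407 0.0614 0.027 ] board rel rail_mid [ 0.005  -0.1421]
blkLs [0.3915 0.3422 0.027 ] board rel rail_mid [0.0073 0.143 ]
blkRs [0.4412 0.0601 0.027 ] board rel rail_mid [ 0.0052 -0.1434]
midline [0.3914 0.1971 0.012 ] board rel rail_mid [-0.019   0.0004]
midgrooveS [0.4144 0.2094 0.0225] board rel rail_mid [0.0058 0.0083]
lineL [0.3755 0.2858 0.012 ] board rel rail_mid [-0.0187  0.0904]
[[-0.     0.272  0.962]
 [ 0.     0.962 -0.272]
 [-1.     0.    -0.   ]]
```

>>> {"api": "arm_command", "payload": {"moves": [[[1,0,0,0,-6.5],[1,0,0,0,-6.5],[1,0,0,0,-6.5],[1,0,0,0,-6.5],[1,0,-0.9,0.45,0],[1,0,-0.9,0.45,0],[1,0,-0.9,0.45,0],[1,0,-0.9,0.45,0],[1,0,-0.9,0.45,0],[1,0,-0.9,0.45,0],[1,0,-0.9,0.45,0],[1,0,0,0,0]]]}}

```text
clock: 1.7
position: [0.2796, 0.4566, 0.3043]
ee_rot: [-0.061, 0.704, 0.06, 0.705]
ft_force: [0.8, 0.6, -0.4]
grip_width: 0.004
```

```bash
cat >> h.py <<'E'
from scipy.spatial.transform import Rotation as R
u=np.array([-.1815,.9834]);v=np.array([.9834,.1815]);rm=np.array([.4150,.2011])
def rel(tgt):
    o=manip.get_obs();M=R.from_quat(o['ee_rot']).as_matrix();d=np.array(tgt)-o['position']
    b=o['position'][:2]-rm
    print('units',(M.T@d/.025).round(2),'yaw',np.degrees(np.arctan2(M[1,1],M[0,1]))-90,'board',(b@v).round(4),(b@u).round(4),'z',o['position'][2],'f',o['ft_force'].round(2),'t',o['clock'])
E
python3 -c "
from h import *
rel([*(rm+.105*u),.16])"
```

```text
units [ 5.79 -6.79  3.54] yaw 9.832451469609794 board -0.0868 0.2758 z 0.3043255634669341 f [ 0.83  0.61 -0.43] t 1.7
```

>>> {"api": "arm_command", "payload": {"moves": [[[1,0,-0.85,0.44,-0.6],[1,0,-0.85,0.44,0],[1,0,-0.85,0.44,0],[1,0,-0.85,0.44,0],[1,0.7,-0.85,0.44,0],[1,0.7,-0.85,0.44,0],[1,0.7,-0.85,0.44,0],[1,0.7,-0.84,0.46,0],[1,1,0,0,0],[1,1,0,0,0],[1,1,0,0,0],[1,0,0,0,0]]]}}

```text
clock: 2.7
position: [0.3923, 0.3087, 0.1548]
ee_rot: [-0.068, 0.706, 0.065, 0.702]
ft_force: [-0.6, -0.4, -0.5]
grip_width: 0.002
```

```bash
python3 -c "
from h import *
rel([*(rm+.105*u),.109])
for c in ['top','side']:
    a=manip.camera(c)[:,:,::-1]
    a=a[170:320,140:340] if c=='top' else a[70:270,170:370]
    cv2.imwrite('pics/'+c+'1.png',cv2.resize(a,None,fx=3,fy=3,interpolation=cv2.INTER_CUBIC))
"
```

```text
units [ 1.83 -0.19  0.12] yaw 10.810599361614948 board -0.0028 0.1099 z 0.15480552261361802 f [-0.62 -0.45 -0.52] t 2.7
```

View pics/side1.png

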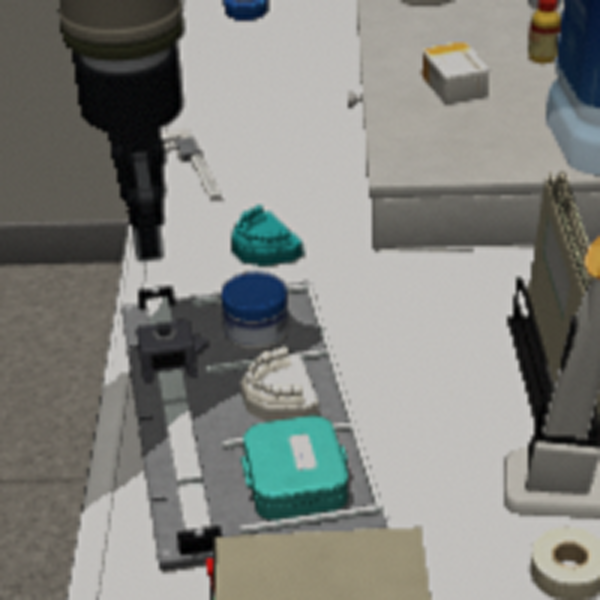

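View pics/top1.png

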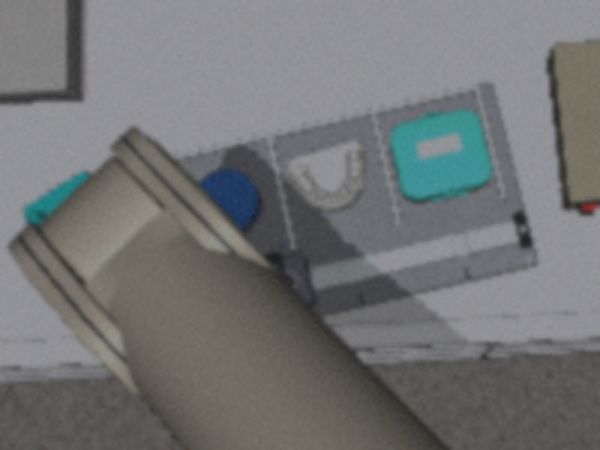

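The fingertips, at side crop (150,255), hover behind the pointer at crop (165,335) and are in line with the rail. Next I descend beside it.

>>> {"api": "arm_command", "payload": {"moves": [[[1,0.4,0,0.1,0],[1,0.4,0,0,0],[1,0.4,0,0,0],[1,0.4,0,0,0],[1,0.2,0,0,0],[1,0,0,0,0],[1,0,0,0,0]]]}}

```text
clock: 3.38
position: [0.3965, 0.3104, 0.1136]
ee_rot: [-0.067, 0.704, 0.066, 0.704]
ft_force: [-0.3, -0.6, 0.5]
grip_width: 0.005
```

```bash
python3 -c "
from h import *
rel([*(rm+.088*u),.109])
for c in ['side']:
    a=manip.camera(c)[:,:,::-1]
    a=a[120:270,170:370]
    cv2.imwrite('pics/'+c+'2.png',cv2.resize(a,None,fx=4,fy=4,interpolation=cv2.INTER_CUBIC))
"
```

```text
units [ 0.19 -0.91 -0.07] yaw 10.797393155550523 board 0.0016 0.1108 z 0.11362712023021024 f [-0.28 -0.62  0.48] t 3.3833
```

View pics/side2.png

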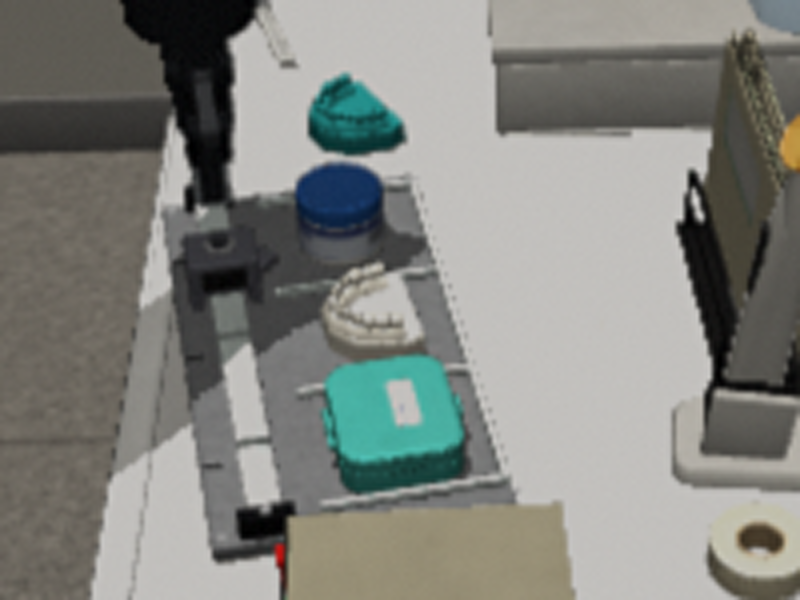

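The tips sit just behind the pointer (tip crop (210,205), pointer (220,250)). I'll advance gently until they touch.

>>> {"api": "arm_command", "payload": {"moves": [[[1,0.15,-0.12,0,0],[1,0,-0.12,0,0],[1,0,-0.12,0,0],[1,0,-0.12,0,0],[1,0,-0.12,0,0],[1,0,-0.12,0,0],[1,0,-0.1,0,0],[1,0,-0.1,0,0]]]}}

```text
clock: 4.1
position: [0.401, 0.2876, 0.1102]
ee_rot: [-0.066, 0.704, 0.067, 0.704]
ft_force: [-1.2, 0.3, 0.3]
grip_width: -0.001
```

```bash
cat > look.py <<'E'
from h import *
import sys
a=manip.camera('side')[:,:,::-1]
cv2.imwrite('pics/'+sys.argv[1]+'.png',cv2.resize(a[120:270,170:370],None,fx=4,fy=4,interpolation=cv2.INTER_CUBIC))
rel([*(rm+.088*u),.109])
for r in manip.pinpoint('pointer_center','side')[:2]:
    p=at('side',r['pixel'],.0365);d=p[:2]-rm;print(r['confidence'],p,d@v,d@u)
E
python3 look.py s3
```

```text
units [ 0.05  0.04 -0.08] yaw 10.760296806581707 board 0.002 0.0871 z 0.11018005214136656 f [ 0.8  -0.65 -0.38] t 4.15
0.56 [0.4127286  0.25103408 0.0365    ] 0.006829341160303541 0.04951742840840433
```

View pics/s3.png

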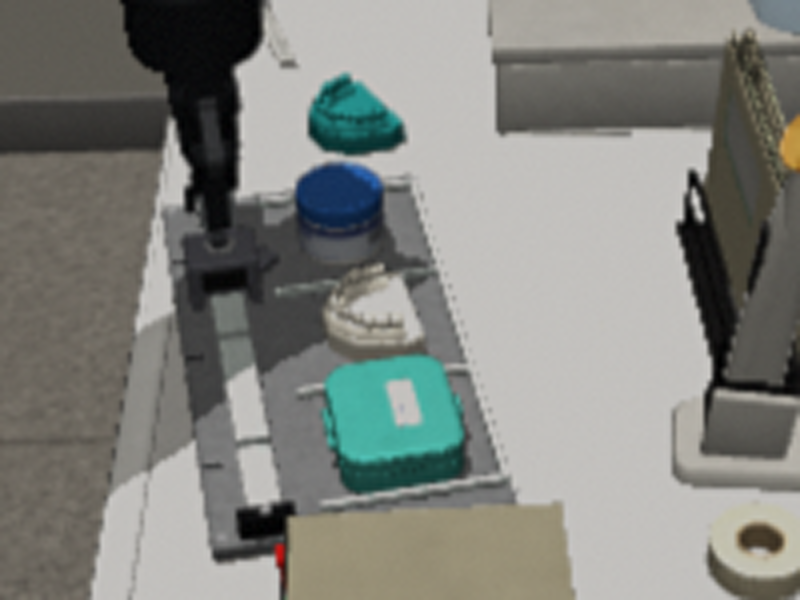

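The fingers are about touching the pointer, whose pin is still at crop (217,242). I'll push partway, then measure.

>>> {"api": "arm_command", "payload": {"moves": [[[1,0,-0.1,0,0],[1,0,-0.1,0,0],[1,0,-0.1,0,0],[1,0,-0.1,0,0],[1,0,-0.1,0,0],[1,0,-0.1,0,0],[1,0,-0.1,0,0],[1,0,-0.1,0,0],[1,0,-0.1,0,0],[1,0,-0.1,0,0],[1,0,-0.1,0,0],[1,0,-0.1,0,0]]]}}

```text
clock: 5.2
position: [0.4065, 0.2582, 0.1101]
ee_rot: [-0.067, 0.704, 0.067, 0.704]
ft_force: [-1.3, 1.4, 0.6]
grip_width: -0.001
```

```bash
python3 look.py s4
```

```text
units [ 0.05  1.24 -0.08] yaw 10.766678465473305 board 0.0021 0.0571 z 0.11013287198269918 f [ 0.54 -0.66  0.66] t 5.25
0.71 [0.41412635 0.20707165 0.0365    ] 0.00022471136565799298 0.006031092345624512
```

View pics/s4.png

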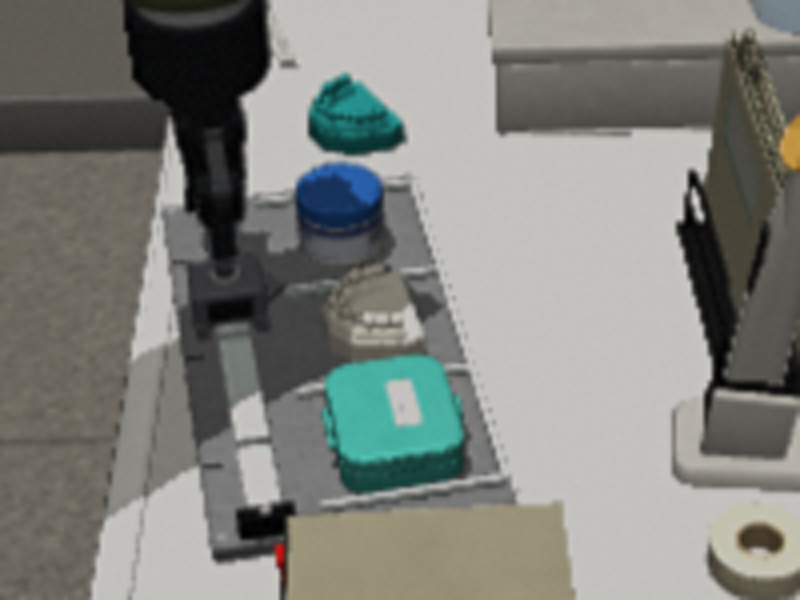

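```bash
python3 -c "
from h import *
for c in [(217,241),(226,270)]:
    p=side(c,.056)[:2]-rm;print(p@v,p@u)"
```

```text
-0.00026151255547601733 0.05188976235269948
0.0017891302683963998 0.02395670174296094
```

The pointer is about 25 mm short and the TCP leads it by about 32 mm. I'll push 17 mm more, then creep.

>>> {"api": "arm_command", "payload": {"moves": [[[1,0,-0.08,0,0],[1,0,-0.08,0,0],[1,0,-0.08,0,0],[1,0,-0.08,0,0],[1,0,-0.08,0,0],[1,0,-0.08,0,0],[1,0,-0.06,0,0],[1,0,-0.06,0,0],[1,0,-0.04,0,0],[1,0,-0.04,0,0],[1,0,0,0,0],[1,0,0,0,0]]]}}

```text
clock: 6.3
position: [0.4097, 0.2416, 0.1101]
ee_rot: [-0.067, 0.704, 0.066, 0.704]
ft_force: [0.2, -0.1, -0.0]
grip_width: 0.0
```

```bash
python3 look.py s5
```

```text
units [ 0.04  1.89 -0.07] yaw 10.792037937429356 board 0.0021 0.0408 z 0.11012698799704762 f [-0.21  0.49  0.25] t 6.35
0.69 [0.41249346 0.20783986 0.0365    ] -0.0012416525415748334 0.007082911387160661
```

View pics/s5.png

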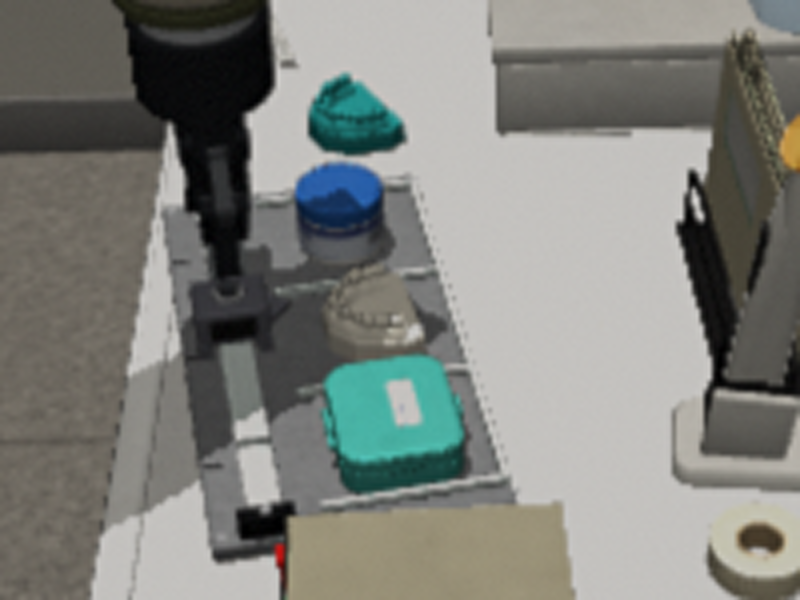

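>>> {"api": "arm_command", "payload": {"moves": [[[1,0,-0.04,0,0],[1,0,-0.04,0,0],[1,0,-0.04,0,0],[1,0,0,0,0],[1,0,0,0,0]]]}}

```text
clock: 6.82
position: [0.4103, 0.2386, 0.1101]
ee_rot: [-0.066, 0.704, 0.066, 0.704]
ft_force: [-0.7, -0.2, -1.2]
grip_width: 0.001
```

```bash
python3 look.py s6; python3 -c "
from h import *
for c in [(229,290)]:
    p=side(c,.056)[:2]-rm;print(p@v,p@u)"
```

```text
units [ 0.05  2.01 -0.07] yaw 10.784505584853576 board 0.0022 0.0378 z 0.11015432521909169 f [-0.19 -0.94  0.24] t 6.8667
0.88 [0.41482572 0.19691066 0.0365    ] -0.0009317503696759221 -0.004088170201557282
0.0014095599652044876 0.005691219317453645
```

View pics/s6.png

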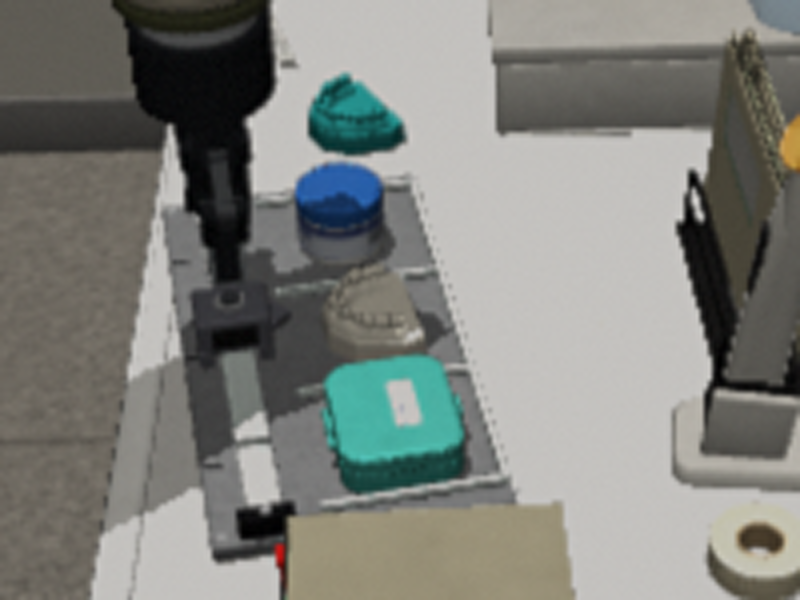

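The pin jumped to crop (231,298), further than the fingers moved, and a gap opened. It looks drawn in. I'll retreat and check from both views.

>>> {"api": "arm_command", "payload": {"moves": [[[1,0,0.3,0,0],[1,0,0.6,0,0],[1,-0.4,0.3,0,0],[1,-1,0,0,0],[1,-1,0,0,0],[1,-1,0,0,0],[1,-1,0.9,-0.4,0],[1,-1,0.9,-0.4,0],[1,-1,0.9,-0.4,0],[1,0,0.9,-0.4,0],[1,0,0.9,-0.4,0],[1,0,0.9,-0.4,0]]]}}

```text
clock: 7.92
position: [0.3194, 0.3909, 0.2717]
ee_rot: [-0.066, 0.704, 0.067, 0.704]
ft_force: [0.5, 0.1, 0.0]
grip_width: 0.001
```

>>> {"api": "arm_command", "payload": {"moves": [[[1,0,0.9,-0.4,0],[1,0,0.9,-0.4,0],[1,0,0.9,-0.4,0],[1,0,0.9,-0.4,0],[1,0,0.9,-0.4,0],[1,0,0,0,0],[1,0,0,0,0]]]}}

```text
clock: 8.5
position: [0.2488, 0.4918, 0.2706]
ee_rot: [-0.068, 0.704, 0.068, 0.704]
ft_force: [0.7, -0.9, 0.5]
grip_width: -0.0
```

```bash
python3 look.py s7; python3 -c "
from h import *
a=manip.camera('top')[:,:,::-1]
cv2.imwrite('pics/t7.png',cv2.resize(a[170:320,140:340],None,fx=4,fy=4,interpolation=cv2.INTER_CUBIC))
for q in ['cast','case','paste_jar','pointer_center']:
  for c in ['top','side']:
    for r in manip.pinpoint(q,c)[:3]: print(q,c,np.round(r['pixel'],1),round(r['confidence'],2))
"
```

```text
units [ 6.47 -9.1   4.32] yaw 10.853441107632037 board -0.1097 0.3149 z 0.270568051250039 f [0.72 0.47 0.62] t 8.55
0.64 [0.41789859 0.18782936 0.0365    ] 0.0004418477860449627 -0.013576439449590954
cast top [239.6 165.8] 0.84
cast top [229.6 249.5] 0.67
cast top [171.4 378. ] 0.56
cast side [150.9 257.8] 0.74
case top [221.9 286.8] 0.62
case side [233.4 265.6] 0.56
case side [204.5 252.3] 0.37
paste_jar top [238.  216.8] 0.62
paste_jar side [182.7 254.7] 0.82
pointer_center top [256.1 257. ] 0.51
pointer_center side [204.7 228.6] 0.64
```

View pics/s7.png

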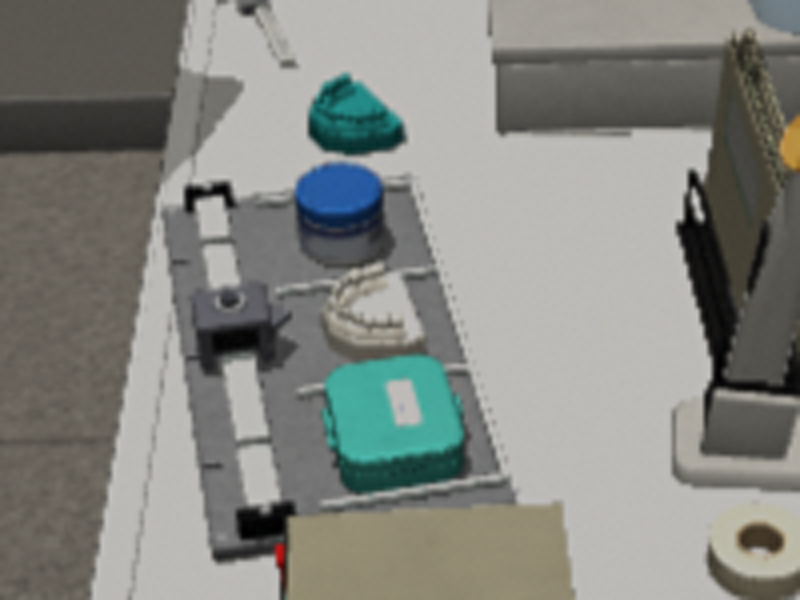

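View pics/t7.png

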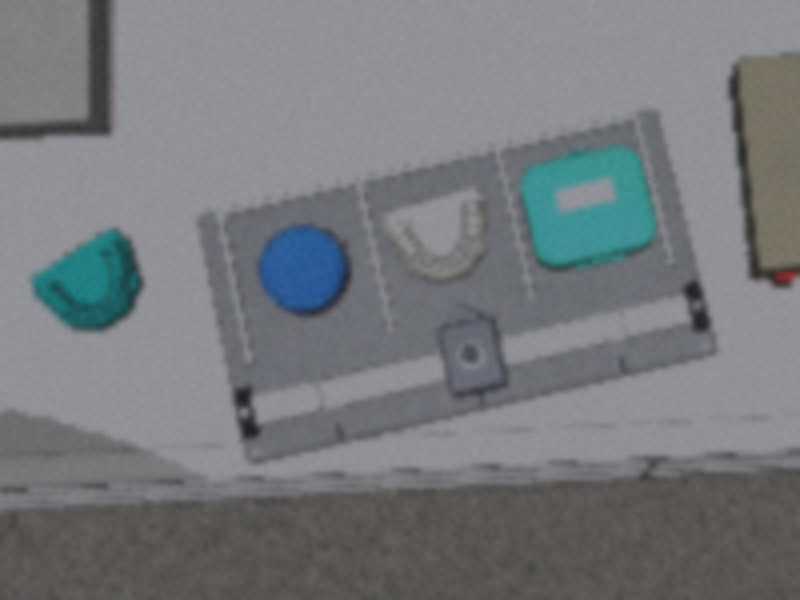

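```bash
python3 -c "
from h import *
pr=lambda n,p:print(n,((p[:2]-rm)@v).round(4),((p[:2]-rm)@u).round(4))
for z in (.0535,.056):
  pr('pinT',top((471,353),z)); pr('pinS',side((230,298),z))
pr('L',top((321,396),.0225));pr('R',top((624,324),.0225));pr('mid line',top((482,398),.012))
pr('Ls',side((217,240),.0225));pr('Rs',side((252,440),.0225))
# frame-diff of bays
for c,s in (('side',0),('top',0)):
  a=cv2.imread(f'pics/{c}0c.png',0).astype(int);b=cv2.imread({'side':'pics/s7.png','top':'pics/t7.png'}[c],0).astype(int)
  d=cv2.blur(abs(a-b).astype(np.float32),(9,9))
  for n,(x0,y0,x1,y1) in ({'jar':(295,160,395,265),'cast':(325,265,430,355),'case':(320,355,470,490)} if c=='side' else {'jar':(255,220,355,315),'cast':(385,180,490,280),'case':(515,140,665,275)}).items(): print(c,n,d[y0:y1,x0:x1].max().round(1),d[y0:y1,x0:x1].mean().round(1))
"
```

```text
pinT 0.0004 0.0001
pinS 0.0013 0.0016
pinT 0.0002 0.0
pinS 0.0012 -0.0015
L -0.0008 0.0964
R -0.0006 -0.0956
mid line -0.0239 0.0004
Ls 0.0015 0.0971
Rs 0.0007 -0.0821
side jar 1.7 0.8
side cast 1.8 0.7
side case 1.8 0.7
top jar 4.5 1.9
top cast 3.6 1.8
top case 4.2 1.8
```

```bash
python3 -c "
from h import *
print(manip.hand_in(), manip.get_obs()['clock'])"
```

```text
the job is handed in; nothing more can be done
the job is handed in; nothing more can be done
```

The pointer is resting in the middle notch, in front of the white plaster cast, and I've handed the job in. I pushed it gently along the rail toward board -y with shut fingertips on its left (+y) side, without pinching. Measured forces stayed at about 2 N. The arm then backed well clear; the last check was at about 8.6 s.

**Last checks:**
- **Position:** the pin lies at about 0.0 mm from the middle notch along the rail in the top view. In the side view it is within about 1.6 mm, depending on the pin height assumed.
- **Click:** on the last creep the pointer moved visibly farther than the 3 mm the fingers did, leaving a gap, so it was drawn in. The two views together fit a dropped pin, but I could only judge the drop from the images.
- **Bays:** the cast, case and jar look the same before and after in both pictures, apart from noise.

**What disagreed:** the network's side-view estimate of the pointer centre was about 14 mm off at the end. It had been unreliable throughout, so I went by the pin in both pictures instead. The network also missed the white cast in the final side picture, though it is plainly visible there and unmoved.

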